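Copy a gusset's angle to a blued blank and scribe it

TASK

Copy the gusset's slope onto the blued blank: swing the jig's blade until its edge lies flush against the gusset, then press the red cam lever down firmly to lock it. Take the scriber from its stand and, with its spring tip lightly on the blank and kept against that same edge of the blade, draw a slow line (about 4 cm a second at most) right across the blank, from beside the disc outwards, scratching the blank nowhere else. Put the scriber back upright in its stand, leaving the blade locked flush and the mug, spray bottle and tape roll where they are.

Things in the scene. Friction and masses are not known exactly. Their poses are not given: they have to be found in the camera images.
- jig: Marking-out jig fixed on the bench: dark base plate 172 x 352 mm, top at z = 15 mm. Origin on the bench below the blade's pivot; the plate spans -106 to +66 mm in its x, +-176 mm in its y. x points away from the robot (within 0.2 rad), y left. On it: gusset near left, blued blank right, the blade across both, cam lever bracket beyond the pivot.
- blade: Steel blade 344 x 28 x 5 mm on a vertical pivot at its middle; light friction. Origin on the pivot, at its underside, 18.5 mm above the bench. x points along it to the knob (left), y to the robot. Its +y side (y = +14 mm) is the ruling edge: for x > 0 it meets the gusset, for x < 0 it lies just over the blank. Round the pivot an 84 mm disc, top 10 mm above the origin.
- blade_knob (a point): Top centre of the blade's black knob, an upright cylinder 18 mm across, 33 mm tall, on the blade 150 mm from the pivot; top 56.5 mm above the bench, blade top 23.5 mm. At the start it stands 0.25 to 0.95 rad farther from the robot than when flush: swing it towards the robot, counter-clockwise from above.
- gusset: Sample gusset, steel plate 12 mm thick fixed on the jig (z = 15 to 27 mm), with two black magnets on it (to z = 37 mm). Origin on the blade's pivot axis at z = 15 mm; its axes are those of the blade when flush. Its bright straight edge lies at y = +14 mm, x = 52 to 113 mm, the plate on the +y side up to y = 78 mm. The edge stops the blade there.
- lever: Red-handled cam lever. Origin on its level hinge axis, 40 mm above the bench, at jig x = +53 mm. The handle points along its -x, over the disc to the robot: 17 mm wide, 40 to 102 mm from the axis, top face 10.5 mm above its x axis. Starts raised 0.55 to 0.9 rad; about level its nose clamps the disc. Stiff (0.25 N m), stays where left; a push of 8 to 15 N, 55 mm or more from the axis, clamps it.
- lever_end (a point): Point on the top face of the lever's handle 95 mm from the hinge axis; about 50 mm above the bench when the lever is down.
- blank: Aluminium sheet with blue marking dye, fixed on the jig, 136 x 110 x 3 mm; origin under its centre, axes as the jig's: it reaches from 52 to 162 mm right of the pivot (110 mm in y). Top 18 mm above the bench. Two small clips (to z = 21 mm, screws 24 mm) hold its outer corners.
- stand: Dark round scriber stand, fixed, foot 68 mm across; origin under its centre. An upright tube, bore 17 mm, mouth flared to 25 mm; its rim (33 mm across) is 81 mm above the bench. It stands left or right of the jig.
- scriber: Scriber, upright in the stand at the start, 0.07 to 0.13 kg. z along it, tip down. Origin on its axis at the underside of its black collar (30 mm across, 4 mm thick), which rests on the stand's rim. Above, an orange hexagonal grip, 16 mm across flats, up to +80 mm, two flats facing +-x; below, a steel barrel 10 mm across to -40 mm, tapering to 6 mm at -50 mm, then the spring tip.
- tip (a point): Underside of the scriber's 4 mm ball tip, on the axis, 62 mm below the collar's underside. It springs in up to 6 mm against 0.5 N (start) to 2 N (fully in); 1.5 to 4 mm is right for drawing.
- mug: Orange mug, 81 x 113 x 101 mm, loose, left or right of the jig; origin under its centre. Leave alone.
- bottle: Yellow spray bottle with white head, 113 x 89 x 198 mm, loose, far left; origin under its centre. Leave alone.
- tape: Black tape roll, 58 mm across, 19 mm tall, lying loose at the front left; origin under its centre. Leave alone.
Things that resemble listed ones, but are neither listed nor needed, are in the scene too. What is meant by the scriber is not purple, white or yellow, and is the larger of those in its own colour.

How it is judged:
By the outcome, as a careful person would: the job done as asked, in the order asked, and still so for the second after the job is handed in, with the robot touching nothing.
It also fails if it takes over 72 s, if anything falls off the work surface, if the arm or the gripper's body presses on something with over 40 N, if the wrist force passes 120 N, or if a joint passes its speed limit or range.

ROBOT

A 7-joint arm with a two-finger parallel gripper is mounted at the origin on a cart in front of the work surface, level with it; the furniture and walls round the work are solid. World frame = base frame: x ahead of the robot, y to its left, z up, the work surface at z = 0. Lengths are in m, angles in rad, forces in N, time in s.
With the tool pointing down it reaches from about 0.35 to 0.9 m from the base axis. Payload 8.1 kg.
Tool frame: the origin (TCP) lies midway between the tips of the shut fingers; the grasp point (between the pads) lies 19 mm behind it; z points along the fingers, y is the line along which they close (so a half turn about z gives the same grasp; the last joint's range is limited). The gripper opens to 92 mm and grips with 3 to 60 N. Pads are 19 mm wide; open, the fingers measure 130 mm over their backs; the gripper's body (75 mm by 190 mm) begins 47 mm behind the grasp point.
Start: joints at [1.011, 0.434, 0.025, 1.573, -0.012, 1.134, -0.075], TCP at [0.276, -0.561, 0.227] pointing down, gripper open.
Joint ranges: [-2.62, 2.62], [-0.44, 2.09], [-1.27, 1.32], [0.08, 2.57], [-1.32, 4.46], [0.12, 2], [-2.74, 2.74]. Speed limits (rad/s): [2.22, 2.22, 3.01, 3.01, 3.14, 3.14, 3.14].

INTERFACE

Orientations are given as a rotation vector (axis times angle).
In Python, from cell import arm gives the robot as it stands.
- The arm moves only by the tool carry_out, never from a script. Its arguments are lists of equal length, an entry for each row: "claw": the finger opening in cm, from 0 to 9.18; "delta_pos": the shift along the tool's x, y, z in cm, a list of three; "angular": the turn, a rotation vector about the tool's x, y, z in rad, a list of three. In form: {"claw": [claw, ...], "delta_pos": [[dx, dy, dz], ...], "angular": [[ax, ay, az], ...]}. A call has 1 to 20 rows; each row shifts and turns the commanded pose from where the row before left it, along the tool's axes as they then stand; what a row does not reach is not made up. A row lasts 1/10 s, in which the tool goes at most 50 mm and 8.59 degrees, less where a joint would pass 70% of its speed; a pose out of reach is approached as far as the arm can. A call with a gripper value outside its range is refused whole. The fingers move at their own pace and stop on an object; "force" is the grip in N (left out, the last holds). Time passes only in rows, so rows that do not move let the fingers close. It gives the time, the measured TCP pose, the force, the opening and the grip force at its end, in the units of the state.
- arm.observe(): the state, without advancing time (a new reading comes with each control period).
- arm.get_image(name): name is "scene" or "top"; returns a dict with "frame" (400x640x3 uint8, red, green, blue), "mtx" (3x3 intrinsics, pixels), "dist" ([k1, k2, p1, p2, k3] as OpenCV has them; the pictures are not rectified), "T" (4x4, takes a point from camera to world coordinates). Camera axes: x right, y down, z forward; pixel columns grow to the right and rows downward; lengths in m; the calibration is good to about 2 mm. A picture is of the moment at which its call begins. There is no depth.
- arm.sign_off(): hands the job in; it is judged then, once.
Trained networks look in a picture, given as the dict that the camera call returned (one of the last four; its "shot" number tells which), for a name from the list of things; names that differ only in an ending like _2 or _b are one class to them, and where a whole thing is asked for, a point or a joint stands for the part that bears it (a point fixed in the world has none). Each returns a list of dicts, best first, with "conf" (0 to 1); they miss things now and then, are a little off and sometimes report something else, mostly with a low value. They report only what shows in the picture. A call takes as long as a camera call. They do not tell look-alikes from the thing itself.
- arm.look_for(label, picture): "centre" ([column, row] as shares, 0 to 1, of the picture: columns of its width, rows of its height, amid what is visible of it).
- arm.trace(label, picture): "region" (400x640 bool, what is visible of it) and "centre" ([column, row] as shares, 0 to 1, of the picture: columns of its width, rows of its height, amid what is visible of it).
- arm.place_of(label, picture): "centre" ([column, row] as shares, 0 to 1, of the picture: columns of its width, rows of its height: a listed point, or the origin of a listed thing).
The state is a dict: "clock": time; "joints": joint angles; "dq": joint speeds; "joint_efforts": joint torques, N m; "position": TCP position; "ee_rot": TCP orientation; "force": force on the tool from outside, world axes, zero at the start; "ft_torque": the same for the moment, N m; "width": opening from 0.0 (shut) to 1.0 (fully open); "gripper_force": force on a finger pad.
Only numpy, scipy, OpenCV 4.12 (cv2) and the standard library are available. Lean on these libraries where they do the work, as an engineer would, in place of code of your own. Each camera call takes 0.05 s, during which the arm holds its last target. There are 200 camera calls.

## Working session

There is one attempt and no reset: what is moved stays moved. The work goes in short steps, Python scripts to look and compute and a tool call to move; the robot and the scene stay as the last step left them, time stands still between calls to the robot, and variables do not carry over. Pictures are saved under pics/ and viewed, at most 10 in all, crops included, and the job is handed in when it is done.

Besides the shell and the picture viewer there is one more tool, called after "Request:" in YAML: its name, and indented under it one key for each argument. carry_out: Moves the arm, as the interface text tells. Its arguments: {"type":"object","properties":{"claw":{"type":"array","items":{"type":"number"}},"delta_pos":{"type":"array","items":{"type":"array","items":{"type":"number"}}},"angular":{"type":"array","items":{"type":"array","items":{"type":"number"}}},"force":{"type":"number"}},"required":["claw","delta_pos","angular"]}

```bash
mkdir -p pics; ls
python3 - <<'E'
from cell import arm
import cv2,numpy as np
print(arm.observe())
ims=[]
for n in("scene","top"):
    p=arm.get_image(n);print(n,p["mtx"].tolist(),p["dist"],np.round(p["T"],4).tolist())
    cv2.imwrite(f"pics/{n}0.png",p["frame"][:,:,::-1])
    for l in ["jig","blade","blade_knob","gusset","lever","lever_end","blank","stand","scriber","tip","mug","bottle","tape"]:
        r=arm.place_of(l,p);print(l,[(np.round(np.array(d["centre"])*[640,400],1).tolist(),round(d["conf"],2)) for d in r[:3]])
E
```

```text
pics
{'clock': 0.0, 'joints': array([ 1.01140642,  0.43522213,  0.0249925 ,  1.574111  , -0.01158835,
        1.13402056, -0.07511231]), 'dq': array([ 0.00040274, -0.00014301,  0.0002318 ,  0.00102633,  0.00050474,
        0.00186058, -0.00089241]), 'joint_efforts': array([ 3.70734006e-04, -6.67840576e+01,  9.85935666e-01, -3.14466763e+01,
       -6.02256367e-02,  4.27672255e-02,  4.48821822e-05]), 'position': array([ 0.2753691 , -0.56047959,  0.22594037]), 'ee_rot': array([-3.05855347e+00, -7.10810481e-01,  8.23563156e-04]), 'force': array([-0.71127505, -0.36419891, -0.851244  ]), 'ft_torque': array([-0.01412877, -0.01152836, -0.00438744]), 'gripper_force': 0.0, 'width': 1.001206295325002}
scene [[457.16320528010715, 0.0, 321.45967797998816], [0.0, 457.16320528010715, 195.84367753342457], [0.0, 0.0, 1.0]] [-0.02618666  0.          0.          0.          0.        ] [[-0.6867, -0.5585, 0.4653, -0.0722], [-0.7269, 0.5244, -0.4434, 0.544], [0.0036, -0.6428, -0.7661, 1.0297], [0.0, 0.0, 0.0, 1.0]]
jig [([321.7, 222.4], 0.77)]
blade [([322.5, 217.5], 0.78)]
blade_knob [([264.5, 216.6], 
[... 436 characters left out ...]
6986], [0.0, 0.0, 1.0]] [-0.01539105  0.          0.          0.          0.        ] [[0.0199, -0.9841, 0.1763, 0.3052], [-0.9997, -0.0224, -0.0122, 0.0119], [0.0159, -0.176, -0.9843, 1.2914], [0.0, 0.0, 0.0, 1.0]]
jig [([315.0, 223.6], 0.67), ([187.8, 210.0], 0.57)]
blade [([316.6, 220.3], 0.96), ([194.7, 213.3], 0.7)]
blade_knob [([281.1, 188.7], 0.82)]
gusset []
lever [([322.4, 201.9], 0.54)]
lever_end []
blank [([349.0, 231.1], 0.73)]
stand [([194.7, 213.2], 0.6)]
scriber [([190.3, 185.4], 0.64), ([220.2, 210.8], 0.63), ([191.1, 237.0], 0.53)]
tip []
mug [([431.2, 244.2], 0.68)]
bottle [([224.6, 178.0], 0.59), ([194.7, 213.6], 0.52)]
tape [([241.8, 257.6], 0.71), ([194.6, 217.3], 0.17)]
```

Run:
```python
import cv2
a=cv2.imread("pics/scene0.png");b=cv2.imread("pics/top0.png")
cv2.imwrite("pics/c1.png",cv2.resize(a[130:350,130:420],(790,599),interpolation=cv2.INTER_CUBIC))
cv2.imwrite("pics/c2.png",cv2.resize(b[130:310,160:460],(800,480),interpolation=cv2.INTER_CUBIC))
```

```text
(no output)
```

View pics/c1.png

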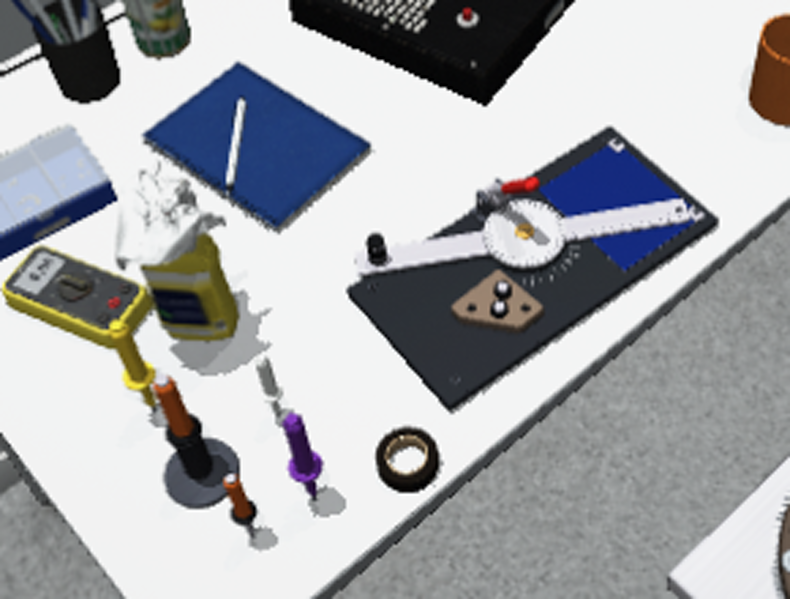

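View pics/c2.png

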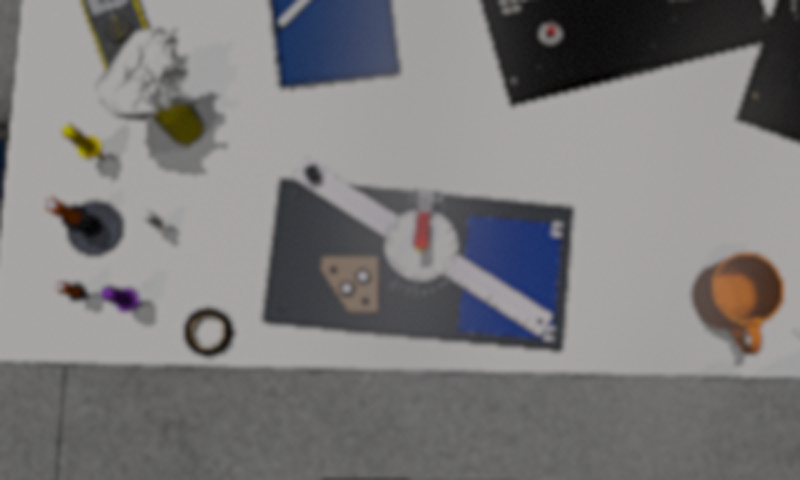

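The scene view (crop c1) shows the orange scriber in its stand at (185,430), the gusset at (500,300), the knob at (375,245) and the raised red lever at (520,185). The top view (c2) agrees: stand (95,225), pivot (421,245), knob (313,173), mug right. Next I measure by rectifying both views.

```bash
cat > h.py <<'E'
from cell import arm
import cv2,numpy as np
from scipy.optimize import least_squares
from scipy.spatial.transform import Rotation as R
def proj(p,P):
    T=np.linalg.inv(p["T"]);P=np.atleast_2d(np.asarray(P,float))
    return cv2.projectPoints(P,cv2.Rodrigues(T[:3,:3])[0],T[:3,3],p["mtx"],np.array(p["dist"]))[0][:,0]
def ray(p,uv):
    u=cv2.undistortPoints(np.array(uv,float).reshape(-1,1,2),p["mtx"],np.array(p["dist"]))[:,0]
    d=np.c_[u,np.ones(len(u))]@p["T"][:3,:3].T
    return p["T"][:3,3],d
def onz(p,uv,z):
    o,d=ray(p,uv);return o+d*((z-o[2])/d[:,2])[:,None]
def tri(ps,uvs):
    A=np.zeros((3,3));b=np.zeros(3)
    for p,uv in zip(ps,uvs):
        o,d=ray(p,uv);d=d[0]/np.linalg.norm(d[0]);M=np.eye(3)-np.outer(d,d);A+=M;b+=M@o
    x=np.linalg.solve(A,b);return x,[np.linalg.norm(proj(p,x)[0]-uv) for p,uv in zip(ps,uvs)]
def ortho(p,z,x0,x1,y0,y1,s=1000):
    # row 0 = x1 (far), col 0 = y1 (left), s px per m
    X,Y=np.meshgrid(np.arange(x1,x0,-1/s),np.arange(y1,y0,-1/s),indexing="ij")
    uv=proj(p,np.c_[X.ravel(),Y.ravel(),np.full(X.size,z)]).astype(np.float32).reshape(*X.shape,2)
    return cv2.remap(p["frame"],uv[...,0],uv[...,1],cv2.INTER_CUBIC)
E
python3 - <<'E'
from h import *
S=arm.get_image("scene");T=arm.get_image("top")
for nm,p in(("scene",S),("top",T)):
    print(nm,"pivot z.0285",onz(p,arm.place_of("blade",p)[0]["centre"]*np.array([640,400]),.0185).round(4),
     "knob",onz(p,arm.place_of("blade_knob",p)[0]["centre"]*np.array([640,400]),.0565).round(4),
     "blank",onz(p,arm.place_of("blank",p)[0]["centre"]*np.array([640,400]),.015).round(4))
rows=[]
for nm,p in(("scene",S),("top",T)):
    f=p["frame"].astype(int)
    # blue blank
    o=ortho(p,.018,.3,.75,-.25,.3);hsv=cv2.cvtColor(o,cv2.COLOR_RGB2HSV)
    plate=ortho(p,.015,.3,.75,-.25,.3);ph=cv2.cvtColor(plate,cv2.COLOR_RGB2HSV)
    # plate = dark or blue
    m=((ph[...,2]<110)|((ph[...,1]>150)&(ph[...,0]>105)&(ph[...,0]<130))).astype(np.uint8)
    m=cv2.morphologyEx(m,cv2.MORPH_OPEN,np.ones((5,5)))
    n,l,st,_=cv2.connectedComponentsWithStats(m);
    cs=[c for c in range(1,n) if st[c,4]>4000];print(nm,[(st[c].tolist()) for c in cs])
    mm=np.isin(l,[c for c in cs if st[c,3]<260 and st[c,1]>60]).astype(np.uint8)
    pts=cv2.findNonZero(mm)
    r=cv2.minAreaRect(cv2.convexHull(pts));b=cv2.boxPoints(r)
    print(nm,"plate rect",r[1],"corners",[( round(.75-v/1000,4),round(.3-u/1000,4)) for u,v in b])
    mb=((hsv[...,1]>150)&(hsv[...,0]>105)&(hsv[...,0]<130)).astype(np.uint8);mb[:60]=0
    mb=cv2.morphologyEx(mb,cv2.MORPH_OPEN,np.ones((5,5)))
    n,l,st,_=cv2.connectedComponentsWithStats(mb);print([st[c].tolist() for c in range(1,n) if st[c,4]>500])
    r=cv2.minAreaRect(cv2.convexHull(cv2.findNonZero(np.isin(l,[c for c in range(1,n) if st[c,4]>500 and st[c,0]>250]).astype(np.uint8))));b=cv2.boxPoints(r)
    print(nm,"blank rect",r[1],[( round(.75-v/1000,4),round(.3-u/1000,4)) for u,v in b])
    rows.append(plate)
    # scriber orange
    h=cv2.cvtColor(p["frame"],cv2.COLOR_RGB2HSV);mo=((h[...,0]<15)&(h[...,1]>140)&(h[...,2]>50)).astype(np.uint8)
    n,l,st,ce=cv2.connectedComponentsWithStats(mo);print("orange",[(st[c].tolist(),ce[c].round(1).tolist()) for c in range(1,n) if st[c,4]>15])
cv2.imwrite("pics/o1.png",cv2.resize(np.hstack([r[60:,:] for r in rows])[:,:,::-1],(800,284)))
cv2.imwrite("pics/o_sc.png",rows[0][:,:,::-1])
cv2.imwrite("pics/st.png",np.hstack([cv2.resize(p["frame"][a:a+70,b:b+70],(400,400),interpolation=cv2.INTER_CUBIC) for p,a,b in((S,250,160),(T,170,155))])[:,:,::-1])
E
```

```text
scene pivot z.0285 [[0.4812 0.0137 0.0185]] knob [[0.5634 0.1495 0.0565]] blank [[ 0.45   -0.1003  0.015 ]]
top pivot z.0285 [[0.4829 0.0049 0.0185]] knob [[0.5682 0.125  0.0565]] blank [[ 0.4503 -0.0923  0.015 ]]
scene [[101, 0, 156, 83, 10694], [361, 0, 189, 98, 13543], [0, 28, 57, 129, 4325], [104, 188, 363, 200, 44120], [0, 417, 550, 11, 4993]]
scene plate rect (548.9998779296875, 238.99996948242188) corners [(np.float32(0.323), np.float32(0.3)), (np.float32(0.562), np.float32(0.3)), (np.float32(0.562), np.float32(-0.249)), (np.float32(0.323), np.float32(-0.249))]
[[113, 60, 99, 18, 1144], [342, 228, 112, 108, 8067], [335, 315, 92, 56, 2563]]
scene blank rect (111.59341430664062, 137.59353637695312) [(np.float32(0.3867), np.float32(-0.0334)), (np.float32(0.5238), np.float32(-0.044)), (np.float32(0.5153), np.float32(-0.1553)), (np.float32(0.3781), np.float32(-0.1447))]
orange [([426, 0, 15, 11, 87], [433.7, 4.4]), ([328, 24, 24, 12, 158], [339.5, 29.7]), ([167, 96, 22, 18, 195], [178.0, 106.2]), ([480, 127, 14, 17, 97], [486.3, 135.4]), ([405, 136, 38, 40, 1005], [420.7, 155.0]), 
[... 269 characters left out ...]
rners [(np.float32(0.562), np.float32(0.3)), (np.float32(0.562), np.float32(-0.249)), (np.float32(0.301), np.float32(-0.249)), (np.float32(0.301), np.float32(0.3))]
[[373, 233, 80, 102, 5729], [362, 336, 53, 31, 803]]
top blank rect (81.51062774658203, 135.6707000732422) [(np.float32(0.3905), np.float32(-0.0607)), (np.float32(0.5246), np.float32(-0.081)), (np.float32(0.5124), np.float32(-0.1616)), (np.float32(0.3783), np.float32(-0.1413))]
orange [([288, 44, 10, 11, 34], [293.8, 49.8]), ([450, 83, 13, 27, 139], [456.2, 96.7]), ([580, 118, 10, 26, 137], [584.7, 131.6]), ([181, 207, 9, 7, 29], [185.0, 210.0]), ([428, 231, 25, 31, 307], [438.3, 242.6]), ([507, 263, 26, 6, 103], [518.9, 265.3])]
```

View pics/o_sc.png

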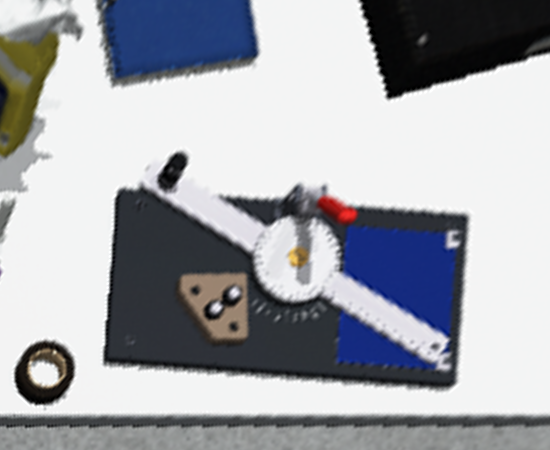

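View pics/st.png

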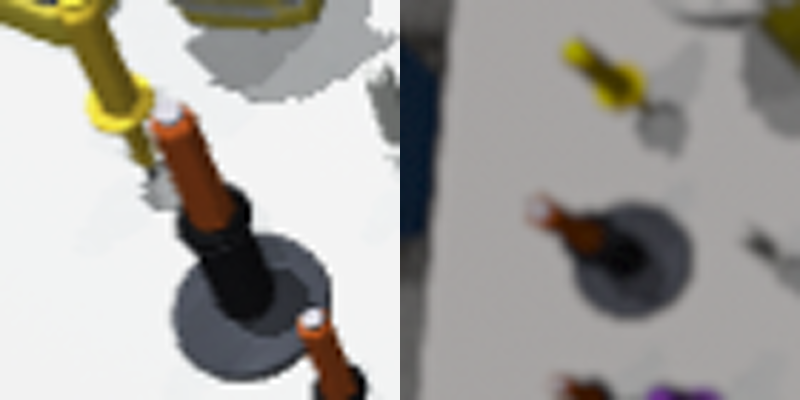

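The rectified scene view shows the plate corners at (119,190), (467,213), (455,385) and (106,362), with the gusset's bright edge from (183,275) to (246,274). The stand crops show the foot at (252,307) in the scene view and (632,260) in the top view. First move: turn the tool so the fingers close across the blade direction, and come nearer.

Request:
carry_out:
  claw: [4,4,4,4,4,4,4,4,4,4,4,4]
  delta_pos:
    - [4,-2.6,0]
    - [4,-2.6,0]
    - [4,-2.6,0]
    - [4,-2.6,0]
    - [0,0,0]
    - [0,0,0]
    - [0,0,0]
    - [0,0,0]
    - [0,0,0]
    - [0,0,0]
    - [0,0,0]
    - [0,0,0]
  angular:
    - [0,0,0]
    - [0,0,0]
    - [0,0,0]
    - [0,0,0]
    - [0,0,-0.139]
    - [0,0,-0.139]
    - [0,0,-0.139]
    - [0,0,-0.139]
    - [0,0,-0.139]
    - [0,0,-0.139]
    - [0,0,-0.139]
    - [0,0,-0.139]
  force: 20

```text
clock: 3.0
position: [0.3734, -0.3971, 0.2268]
ee_rot: [2.217, 2.225, -0.0]
force: [-0.4, 0.3, -0.3]
width: 0.433
gripper_force: 0.0
```

Run:
```python
from h import *
S=arm.get_image("scene");T=arm.get_image("top")
s=arm.observe();print(s["position"],R.from_rotvec(s["ee_rot"]).as_matrix().round(3).tolist())
def toXY(b): return np.array([(.75-v/1000,.3-u/1000) for u,v in b])
for nm,p in(("scene",S),("top",T)):
    o=ortho(p,.015,.3,.75,-.25,.3);ph=cv2.cvtColor(o,cv2.COLOR_RGB2HSV)
    m=((ph[...,2]<110)|((ph[...,1]>150)&(ph[...,0]>105)&(ph[...,0]<130))).astype(np.uint8)
    m=cv2.morphologyEx(m,cv2.MORPH_OPEN,np.ones((5,5)))
    m[:170]=0;m[395:]=0;m[:,:80]=0;m[:,490:]=0
    n,l,st,_=cv2.connectedComponentsWithStats(m);c=1+np.argmax(st[1:,4]);print(nm,st[c])
    # far-edge intrusions by bracket/blade: fit the lines left/right/near with column/row extents
    mm=(l==c)
    r=cv2.minAreaRect(cv2.convexHull(cv2.findNonZero(mm.astype(np.uint8))));print(np.array(r[1]).round(1),toXY(cv2.boxPoints(r)).round(4).tolist())
    # near edge
    cols=np.arange(125,440);near=np.array([np.where(mm[:,k])[0].max() for k in cols])
    a=np.polyfit(cols,near,1);k=np.abs(near-np.polyval(a,cols))<2;a=np.polyfit(cols[k],near[k],1)
    rows=np.arange(225,350);L=np.array([np.where(mm[k])[0].min() for k in rows]);Rr=np.array([np.where(mm[k])[0].max() for k in rows])
    aL=np.polyfit(rows,L,1);aR=np.polyfit(rows,Rr,1);
    far=np.array([np.where(mm[:,k])[0].min() for k in range(350,440)]);aF=np.polyfit(range(350,440),far,1)
    print("slopes near,left,right,far",a.round(4),aL.round(4),aR.round(4),aF.round(4))
    # gusset (brown) at z=27
    g=ortho(p,.027,.3,.75,-.25,.3);gh=cv2.cvtColor(g,cv2.COLOR_RGB2HSV)
    gm=((gh[...,0]<20)&(gh[...,1]>45)&(gh[...,1]<160)&(gh[...,2]>60)).astype(np.uint8);gm[:240]=0;gm[370:]=0;gm[:,:150]=0;gm[:,270:]=0
    n,l,st,_=cv2.connectedComponentsWithStats(gm);c=1+np.argmax(st[1:,4]);print("gusset",st[c])
    gm=l==c
    x0,w=st[c,0],st[c,2];cc=np.arange(x0+8,x0+w-5);tp=np.array([np.where(gm[:,k])[0].min() for k in cc]);ag=np.polyfit(cc,tp,1)
    for _ in range(3): k=np.abs(tp-np.polyval(ag,cc))<1.5;ag=np.polyfit(cc[k],tp[k],1)
    print("gusset edge fit row=a*col+b",ag.round(4),k.sum(),"ends",[(round(.75-np.polyval(ag,q)/1000,4),round(.3-q/1000,4)) for q in (x0,x0+w)])
    # disc: white at z=.0285
    d=ortho(p,.0285,.3,.75,-.25,.3);gray=cv2.cvtColor(d,cv2.COLOR_RGB2GRAY)
    cv2.imwrite(f"pics/d_{nm}.png",cv2.resize(d[130:330,100:480][:,:,::-1],(760,400)))
    ci=cv2.HoughCircles(cv2.GaussianBlur(gray,(5,5),1)[150:350,200:400],cv2.HOUGH_GRADIENT,1,200,param1=100,param2=10,minRadius=39,maxRadius=45)
    if ci is not None: u,v,rr=ci[0,0];print("disc",.75-(v+150)/1000,.3-(u+200)/1000,rr)
    # knob: black near
for l in ["scriber","stand","blade_knob","lever_end","lever"]:
    for nm,p in(("S",S),("T",T)): print(l,nm,[(np.round(np.array(d["centre"])*[640,400],1).tolist(),round(d["conf"],2)) for d in arm.place_of(l,p)[:3]])
# stand & scriber by hand-read pixels
print("foot",onz(S,[(204.1,303.7)],.006),onz(T,[(195.6,215.5)],.006))
print("cap",tri([S,T],[(189.2,268.4),(179.5,206.75)]))
```

```text
[ 0.37325559 -0.39718361  0.22678082] [[0.0, 1.0, 0.0], [1.0, -0.0, -0.0], [-0.0, 0.0, -1.0]]
scene [  104   188   363   200 44122]
[352.4 189.4] [[0.38659998774528503, 0.1972000002861023], [0.5755000114440918, 0.18320000171661377], [0.5493000149726868, -0.16830000281333923], [0.3605000078678131, -0.1542000025510788]]
slopes near,left,right,far [7.450000e-02 3.543872e+02] [-7.720000e-02  1.316696e+02] [-7.53000e-02  4.82731e+02] [1.360000e-02 2.060942e+02]
gusset [ 173  280   69   67 2992]
gusset edge fit row=a*col+b [-2.230000e-02  2.852174e+02] 56 ends [(np.float64(0.4686), np.float64(0.127)), (np.float64(0.4702), np.float64(0.058))]
disc 0.4855 0.010500014 43.3
top [  110   188   359   195 36042]
[348.5 170.6] [[0.3930000066757202, 0.19120000302791595], [0.5630999803543091, 0.17810000479221344], [0.536300003528595, -0.16940000653266907], [0.366100013256073, -0.15629999339580536]]
slopes near,left,right,far [7.250000e-02 3.483951e+02] [-7.680000e-02  1.370038e+02] [-7.590000e-02  4.844371e+02] [7.310000e-02 1.798579e+02]
gusset [ 176  281   65   62 2285]
gusset edge fit row=a*col+b [3.150e-02 2.749e+02] 52 ends [(np.float64(0.4696), np.float64(0.124)), (np.float64(0.4675), np.float64(0.059))]
disc 0.4885 0.009500027 44.4
scriber S [([240.6, 300.7], 0.69), ([183.2, 268.3], 0.65), ([230.8, 274.1], 0.64)]
scriber T [([186.6, 212.3], 0.69), ([208.0, 242.4], 0.69), ([320.0, 219.5], 0.6)]
stand S [([204.1, 303.8], 0.95)]
stand T [([194.3, 215.2], 0.67)]
blade_knob S [([266.4, 215.8], 0.83)]
blade_knob T [([280.7, 191.7], 0.75)]
lever_end S [([324.1, 194.0], 0.45)]
lever_end T [([315.9, 220.6], 0.55)]
lever S [([310.2, 201.7], 0.67), ([323.9, 196.5], 0.41)]
lever T [([319.0, 204.6], 0.53)]
foot [[0.4958834  0.39684215 0.006     ]] [[0.49919291 0.39349966 0.006     ]]
cap (array([0.50018438, 0.39445445, 0.16314443]), [np.float64(0.7561459748321421), np.float64(0.5952247267019412)])
```

Measured: pivot about (0.487, 0.010), jig yaw −0.075, blade 0.55 rad from flush, so the knob is at about (0.565, 0.138). The flush direction is close to world y, and the stand is at about (0.498, 0.395). All of these fit the stated sizes. Next: move above the knob.

Request:
carry_out:
  claw: [5,5,5,5,5,5,5,5,5,5,5,5,5,5,5,5,5]
  delta_pos:
    - [4.5,1.6,0]
    - [4.5,1.6,0]
    - [4.5,1.6,0]
    - [4.5,1.6,0]
    - [4.5,1.6,0]
    - [4.5,1.6,0]
    - [4.5,1.6,0]
    - [4.5,1.6,0]
    - [4.5,1.6,0]
    - [4.5,1.6,0]
    - [4.25,1.6,0]
    - [4.25,1.6,0]
    - [0,0,4]
    - [0,0,4]
    - [0,0,4]
    - [0,0,0]
    - [0,0,0]
  angular:
    - [0,0,0]
    - [0,0,0]
    - [0,0,0]
    - [0,0,0]
    - [0,0,0]
    - [0,0,0]
    - [0,0,0]
    - [0,0,0]
    - [0,0,0]
    - [0,0,0]
    - [0,0,0]
    - [0,0,0]
    - [0,0,0]
    - [0,0,0]
    - [0,0,0]
    - [0,0,0]
    - [0,0,0]

```text
clock: 5.3
position: [0.5665, 0.1376, 0.1072]
ee_rot: [-2.223, -2.219, 0.001]
force: [-0.4, 0.2, 0.2]
width: 0.548
gripper_force: 0.0
```

Run:
```python
from h import *
S=arm.get_image("scene");T=arm.get_image("top");print(arm.observe()["position"])
im=[]
for p,n in((S,"s"),(T,"t")):
    u,v=proj(p,[.565,.138,.06])[0].astype(int)
    im.append(cv2.resize(p["frame"][v-40:v+40,u-40:u+40],(400,400),interpolation=cv2.INTER_CUBIC))
    print(u,v)
cv2.imwrite("pics/k.png",np.hstack(im)[:,:,::-1])
```

```text
[0.5679373  0.13818701 0.10902774]
266 216
275 193
```

View pics/k.png

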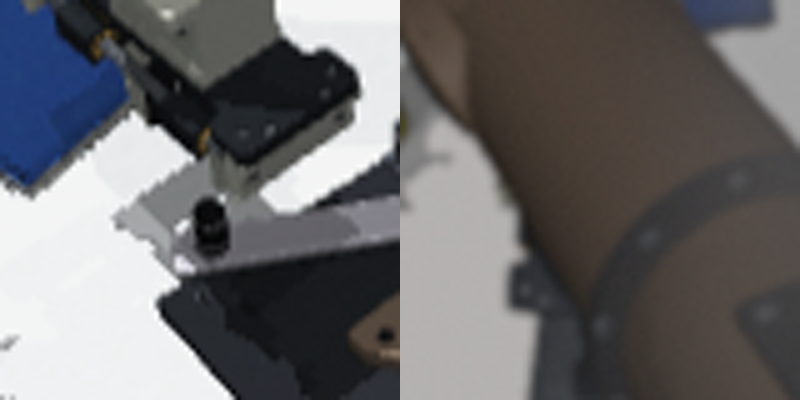

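The scene crop shows the knob at (210,207) directly under the gripper, as predicted. Descend and swing it.

Request:
carry_out:
  claw: [5,5,5,5,5,5,5,5,5,5,5,5,5,5]
  delta_pos:
    - [0,0,2.5]
    - [0,0,2.5]
    - [0,0,2.5]
    - [0,0,0]
    - [0,-1,0]
    - [0,-1,0]
    - [0.4,-1,0]
    - [0.4,-1,0]
    - [0.4,-1,0]
    - [0.3,-1,0]
    - [0.3,-1,0]
    - [0.2,-0.6,0]
    - [0.1,-0.4,0]
    - [0,0,0]
  angular:
    - [0,0,0]
    - [0,0,0]
    - [0,0,0]
    - [0,0,0]
    - [0,0,0]
    - [0,0,0]
    - [0,0,0]
    - [0,0,0]
    - [0,0,0]
    - [0,0,0]
    - [0,0,0]
    - [0,0,0]
    - [0,0,0]
    - [0,0,0]

```text
clock: 6.8
position: [0.4858, 0.1587, 0.0316]
ee_rot: [-2.223, -2.219, 0.001]
force: [0.9, -0.6, 1.4]
width: 0.542
gripper_force: 0.0
```

Request:
carry_out:
  claw: [5,5,5,5,5,5]
  delta_pos:
    - [0,-0.2,0]
    - [0,-0.2,0]
    - [0,-0.2,0]
    - [0,-0.2,0]
    - [0,-0.2,0]
    - [0,0,0]
  angular:
    - [0,0,0]
    - [0,0,0]
    - [0,0,0]
    - [0,0,0]
    - [0,0,0]
    - [0,0,0]

```text
clock: 7.4
position: [0.4762, 0.1586, 0.0317]
ee_rot: [-2.224, -2.219, 0.001]
force: [0.3, 0.0, -0.2]
width: 0.545
gripper_force: 0.0
```

Request:
carry_out:
  claw: [5,5,5,5,5]
  delta_pos:
    - [0,-0.1,0]
    - [0,-0.1,0]
    - [0,-0.1,0]
    - [0,-0.1,0]
    - [0,0,0]
  angular:
    - [0,0,0]
    - [0,0,0]
    - [0,0,0]
    - [0,0,0]
    - [0,0,0]

```text
clock: 7.9
position: [0.4723, 0.1587, 0.0317]
ee_rot: [-2.224, -2.219, 0.0]
force: [-0.0, -0.1, 0.7]
width: 0.546
gripper_force: 0.0
```

Run:
```python
from h import *
S=arm.get_image("scene");s=arm.observe();print(s["position"],s["force"])
o=ortho(S,.0235,.38,.6,-.2,.22,1800)
cv2.imwrite("pics/f1.png",o[:,:,::-1])
```

```text
[0.47239614 0.15866903 0.03169003] [ 0.07898566 -0.3025373  -0.44770521]
```

View pics/f1.png

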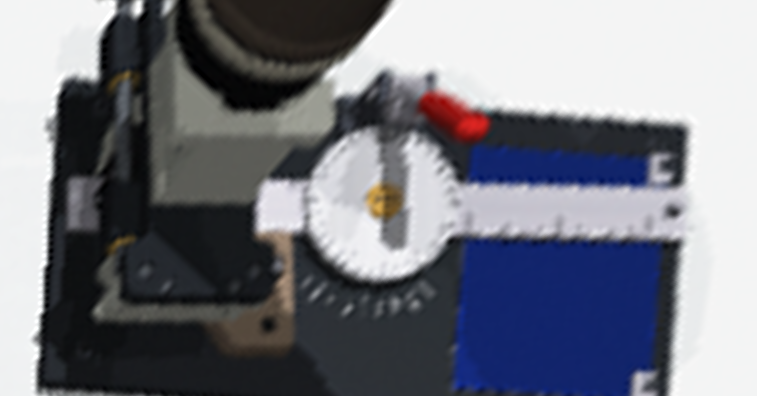

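The rectified view shows the blade almost parallel to the gusset edge (blade edge row about 238). I keep pushing until it meets the stop.

Request:
carry_out:
  claw: [5,5,5,5]
  delta_pos:
    - [0,-0.1,0]
    - [0,-0.1,0]
    - [0,-0.1,0]
    - [0,0,0]
  angular:
    - [0,0,0]
    - [0,0,0]
    - [0,0,0]
    - [0,0,0]

```text
clock: 8.35
position: [0.4693, 0.1587, 0.0317]
ee_rot: [-2.224, -2.219, 0.0]
force: [-0.4, 0.3, 0.9]
width: 0.543
gripper_force: 0.0
```

Request:
carry_out:
  claw: [5,5,5,5]
  delta_pos:
    - [0,-0.1,0]
    - [0,-0.1,0]
    - [0,-0.1,0]
    - [0,0,0]
  angular:
    - [0,0,0]
    - [0,0,0]
    - [0,0,0]
    - [0,0,0]

```text
clock: 8.75
position: [0.467, 0.1588, 0.0318]
ee_rot: [2.224, 2.219, 0.001]
force: [2.6, 0.8, -1.9]
width: 0.54
gripper_force: 1.4
```

Request:
carry_out:
  claw: [5,5,5]
  delta_pos:
    - [0,-0.1,0]
    - [0,-0.05,0]
    - [0,0,0]
  angular:
    - [0,0,0]
    - [0,0,0]
    - [0,0,0]

```text
clock: 9.05
position: [0.4669, 0.1589, 0.0319]
ee_rot: [2.224, 2.217, 0.004]
force: [7.3, 0.6, -6.1]
width: 0.547
gripper_force: 4.0
```

The blade is at the stop (7 N, no further motion). I back off gently and rise.

Request:
carry_out:
  claw: [5,5,5,5,5,5,5,5,5,5]
  delta_pos:
    - [0,0.2,0]
    - [0,0.5,0]
    - [0,0.5,0]
    - [0,0.5,0]
    - [0,0,-3]
    - [0,0,-4]
    - [0,0,-4]
    - [0,0,-4]
    - [0,0,-2]
    - [0,0,0]
  angular:
    - [0,0,0]
    - [0,0,0]
    - [0,0,0]
    - [0,0,0]
    - [0,0,0]
    - [0,0,0]
    - [0,0,0]
    - [0,0,0]
    - [0,0,0]
    - [0,0,0]

```text
clock: 10.05
position: [0.4838, 0.1596, 0.2049]
ee_rot: [2.222, 2.217, 0.008]
force: [0.6, 0.6, -0.0]
width: 0.546
gripper_force: 0.0
```

```bash
cat >> h.py <<'E'
def edgefit(p,z=.0235,rng=(-.150,-.055),s=2000):
    # ruling edge of blade over blank: white->blue along -x ; returns slope dx/dy and x at y=.010
    o=ortho(p,z,.40,.53,rng[0]-.02,rng[1]+.02,s).astype(float)
    out=[]
    g=o[...,0]  # red: blade bright, blue dark
    ys=np.arange(rng[0],rng[1],.002)
    for e in(0,1):
        pts=[]
        for y in ys:
            c=int((rng[1]+.02-y)*s);col=g[:,c-1:c+2].mean(1)
            d=np.diff(cv2.GaussianBlur(col.reshape(-1,1),(1,9),2).ravel())
            k=np.argmin(d) if e==0 else np.argmax(d)
            pts.append(.53-k/s)
        pts=np.array(pts);a=np.polyfit(ys,pts,1)
        for _ in range(4):
            q=np.abs(pts-np.polyval(a,ys))<.0015;a=np.polyfit(ys[q],pts[q],1)
        out.append((round(a[0],4),round(np.polyval(a,.010),4),int(q.sum())))
    return out
E
python3 - <<'E'
from h import *
S=arm.get_image("scene");T=arm.get_image("top");print(arm.observe()["position"])
for p in(S,T): print("near,far edge",edgefit(p))
yaw=-.0755;jx=np.array([np.cos(yaw),np.sin(yaw),0]);P0=np.array([.487,.010,0])
pt=lambda a,s,t=.0105: P0+jx*(.053-s*np.cos(a)+t*np.sin(a))+np.array([0,0,.040+s*np.sin(a)+t*np.cos(a)])
h=cv2.cvtColor(S["frame"],cv2.COLOR_RGB2HSV);m=((h[...,0]<5)|(h[...,0]>174))&(h[...,1]>150)&(h[...,2]>90)
m[:180]=0;m[230:]=0;m[:,:300]=0;m[:,340:]=0
v,u=np.where(m);print("red bbox",u.min(),u.max(),v.min(),v.max(),"cent",u.mean(),v.mean())
print([d["centre"]*np.array([640,400]) for d in map(lambda d:{"centre":np.array(d["centre"])},arm.place_of("lever_end",S))])
for a in(.5,.6,.7,.8,.9): print(a,proj(S,[pt(a,.071,0),pt(a,.040,0),pt(a,.102,0)]).round(1).tolist(),pt(a,.08).round(4))
cv2.imwrite("pics/bl.png",np.vstack([ortho(S,.0235,.43,.54,-.18,.21,2000),ortho(T,.0235,.43,.54,-.18,.21,2000)])[:,:,::-1])
E
```

```text
[0.48210568 0.15848447 0.20160689]
near,far edge [(np.float64(-0.0135), np.float64(0.4707), 46), (np.float64(-0.02), np.float64(0.4992), 44)]
near,far edge [(np.float64(-0.0137), np.float64(0.4706), 48), (np.float64(-0.0137), np.float64(0.5019), 45)]
red bbox 314 327 195 200 cent 321.1521739130435 197.6086956521739
[array([282.176, 300.2  ]), array([321.408, 193.12 ])]
0.5 [[323.9, 206.1], [317.6, 203.5], [330.5, 208.9]] [0.4749 0.0109 0.0876]
0.6 [[323.1, 203.9], [317.1, 202.2], [329.3, 205.6]] [0.4799 0.0105 0.0938]
0.7 [[322.1, 201.6], [316.5, 201.0], [327.8, 202.2]] [0.4856 0.0101 0.0996]
0.8 [[320.9, 199.2], [315.9, 199.7], [326.2, 198.8]] [0.4918 0.0096 0.1047]
0.9 [[319.7, 196.9], [315.2, 198.4], [324.3, 195.4]] [0.4985 0.0091 0.1092]
```

View pics/bl.png

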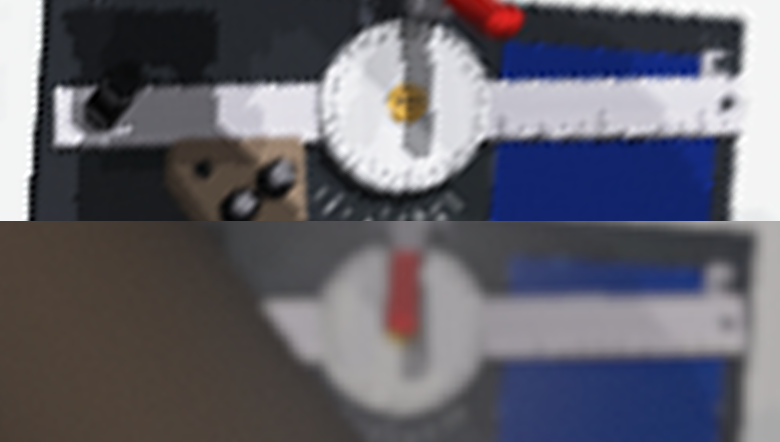

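The rectified crops show the blade flush along the gusset's edge (edge slope dx/dy about −0.0135 in both views) and the lever raised about 0.85 rad. Next: press the lever with shut fingers, following its arc.

Request:
carry_out:
  claw: [0,0,0,0,0,0,0,0,0,0,0,0,0,0,0,0]
  delta_pos:
    - [-3.7,0.2,0]
    - [-3.7,0.2,0]
    - [-3.7,0.2,0]
    - [-3.8,0.2,0]
    - [0,0,1.7]
    - [0,0,1.7]
    - [0,0,1.8]
    - [0,0,0]
    - [0,0,1.3]
    - [0,0,1.3]
    - [0,-0.9,0.9]
    - [0.1,-1,0.9]
    - [0,-0.6,0.8]
    - [0.1,-0.6,0.8]
    - [0,-0.4,0.9]
    - [0.1,-0.4,1]
  angular:
    - [0,0,0]
    - [0,0,0]
    - [0,0,0]
    - [0,0,0]
    - [0,0,0]
    - [0,0,0]
    - [0,0,0]
    - [0,0,0]
    - [0,0,0]
    - [0,0,0]
    - [0,0,0]
    - [0,0,0]
    - [0,0,0]
    - [0,0,0]
    - [0,0,0]
    - [0,0,0]

```text
clock: 11.8
position: [0.4501, 0.0126, 0.0701]
ee_rot: [2.224, 2.219, -0.001]
force: [0.8, -1.3, 1.9]
width: 0.003
gripper_force: 1.1
```

Request:
carry_out:
  claw: [0,0,0,0,0]
  delta_pos:
    - [0,0,0.5]
    - [0,0,0.5]
    - [0,0,0.4]
    - [0,0,0.2]
    - [0,0,0]
  angular:
    - [0,0,0]
    - [0,0,0]
    - [0,0,0]
    - [0,0,0]
    - [0,0,0]

```text
clock: 12.3
position: [0.4508, 0.0128, 0.0545]
ee_rot: [-2.224, -2.219, 0.0]
force: [0.3, 0.3, -0.4]
width: 0.005
gripper_force: 0.0
```

Request:
carry_out:
  claw: [0,0,0,0]
  delta_pos:
    - [0,0,0.15]
    - [0,0,0.15]
    - [0,0,0.1]
    - [0,0,0]
  angular:
    - [0,0,0]
    - [0,0,0]
    - [0,0,0]
    - [0,0,0]

```text
clock: 12.7
position: [0.4508, 0.0128, 0.0507]
ee_rot: [2.224, 2.219, 0.0]
force: [0.1, 0.6, 0.6]
width: 0.002
gripper_force: 0.4
```

Run:
```python
from h import *
S=arm.get_image("scene");s=arm.observe();print(s["position"],s["force"])
u,v=proj(S,[.47,.01,.05])[0].astype(int);print(u,v)
cv2.imwrite("pics/l1.png",cv2.resize(S["frame"][v-35:v+35,u-40:u+40],(720,600),interpolation=cv2.INTER_CUBIC)[:,:,::-1])
```

```text
[0.45083946 0.01279902 0.05069989] [-0.21247056 -0.26879056  0.01687743]
325 213
```

View pics/l1.png

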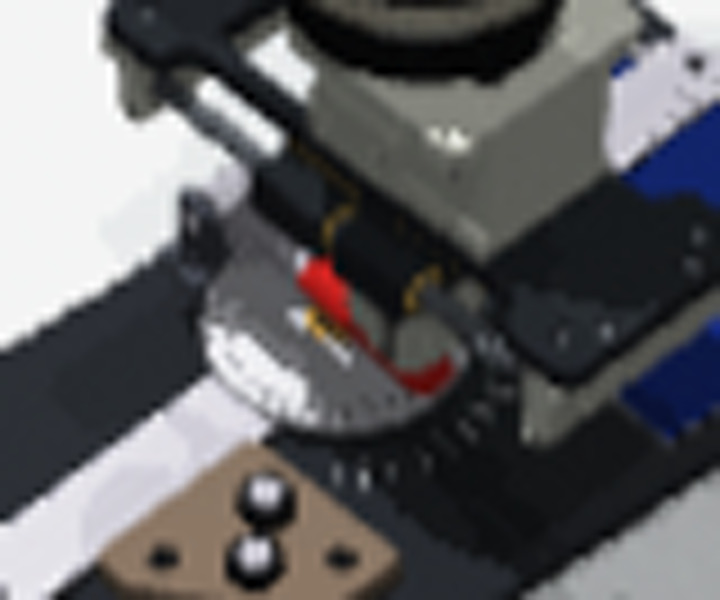

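The crop shows the red handle down under the shut fingers, at (380,330). Now press it firmly in small steps.

Request:
carry_out:
  claw: [0,0,0]
  delta_pos:
    - [0,0,0.1]
    - [0,0,0.1]
    - [0,0,0]
  angular:
    - [0,0,0]
    - [0,0,0]
    - [0,0,0]

```text
clock: 13.05
position: [0.4507, 0.0128, 0.0487]
ee_rot: [2.224, 2.219, -0.0]
force: [-1.7, 0.7, 3.5]
width: 0.002
gripper_force: 1.9
```

Request:
carry_out:
  claw: [0,0,0]
  delta_pos:
    - [0,0,0.1]
    - [0,0,0.1]
    - [0,0,0]
  angular:
    - [0,0,0]
    - [0,0,0]
    - [0,0,0]

```text
clock: 13.35
position: [0.4506, 0.0128, 0.0468]
ee_rot: [2.224, 2.219, -0.0]
force: [-2.5, 0.7, 5.9]
width: 0.007
gripper_force: 2.8
```

Request:
carry_out:
  claw: [0,0,0]
  delta_pos:
    - [0,0,0.1]
    - [0,0,0.1]
    - [0,0,0]
  angular:
    - [0,0,0]
    - [0,0,0]
    - [0,0,0]

```text
clock: 13.65
position: [0.4505, 0.0128, 0.0449]
ee_rot: [-2.224, -2.219, 0.001]
force: [-3.7, -0.4, 7.9]
width: 0.004
gripper_force: 3.9
```

Request:
carry_out:
  claw: [0,0,0,0]
  delta_pos:
    - [0,0,0.1]
    - [0,0,0.1]
    - [0,0,0.1]
    - [0,0,0]
  angular:
    - [0,0,0]
    - [0,0,0]
    - [0,0,0]
    - [0,0,0]

```text
clock: 14.05
position: [0.4504, 0.0128, 0.0422]
ee_rot: [2.223, 2.219, -0.001]
force: [-5.8, -0.3, 14.9]
width: 0.009
gripper_force: 7.8
```

Clamped at 15 N. Rise and check the blade, lever and bottle.

Request:
carry_out:
  claw: [0,0,0,5,5,5,5]
  delta_pos:
    - [0,0,-0.5]
    - [0,0,-2]
    - [0,0,-4]
    - [0,0,-4]
    - [0,0,-4]
    - [0,0,-4]
    - [0,0,-0.5]
  angular:
    - [0,0,0]
    - [0,0,0]
    - [0,0,0]
    - [0,0,0]
    - [0,0,0]
    - [0,0,0]
    - [0,0,0]

```text
clock: 14.75
position: [0.4534, 0.0132, 0.2362]
ee_rot: [2.22, 2.215, 0.009]
force: [1.5, 0.5, 0.0]
width: 0.305
gripper_force: 0.0
```

Run:
```python
from h import *
S=arm.get_image("scene");T=arm.get_image("top");print(arm.observe()["position"],arm.observe()["force"])
for p in(S,T): print("near,far edge",edgefit(p))
c=lambda l,p:[(np.array(d["centre"])*[640,400],d["conf"]) for d in arm.place_of(l,p)]
for l in("bottle","stand"):
  for p in(S,T):
    for uv,k in c(l,p)[:2]: print(l,round(k,2),onz(p,[uv],0).round(3))
for p in(S,T):
    for d in arm.trace("bottle",p)[:1]:
        v,u=np.where(d["region"]);print("bottle box",u.min(),u.max(),v.min(),v.max(), onz(p,[(u.min(),v.mean())],.19).round(3), onz(p,[(u[v.argmax()],v.max())],0).round(3))
print(c("lever_end",S)[:1],c("blade_knob",S)[:1])
# stand/scriber axis: refine by orange mask centroids and cap brightness
for p,(a,b,w) in((S,(255,175,35)),(T,(195,170,25))):
    h=cv2.cvtColor(p["frame"],cv2.COLOR_RGB2HSV)[a:a+w,b:b+w]
    m=((h[...,0]<15)&(h[...,1]>110)&(h[...,2]>40)).astype(np.uint8)
    n,l,st,ce=cv2.connectedComponentsWithStats(m);k=1+np.argmax(st[1:,4]);v,u=np.where(l==k)
    q=np.c_[u+b,v+a];cc=q.mean(0);w_,V=np.linalg.eigh(np.cov((q-cc).T));print("orange",st[k,4],cc.round(1),V[:,1].round(2))
    for xy in((.498,.395),(.500,.395),(.496,.397)): print(xy,proj(p,[(*xy,.125),(*xy,.163)]).round(1).tolist())
cv2.imwrite("pics/bt.png",np.hstack([cv2.resize(S["frame"][170:330,150:310],(400,400)),cv2.resize(ortho(S,.0235,.41,.54,-.18,.21,1000),(390,130)).repeat(1,0) if 0 else cv2.resize(T["frame"][150:250,160:260],(400,400))])[:,:,::-1])
```

```text
[0.45157535 0.01266725 0.2326633 ] [ 0.60398973  0.14121149 -0.2120194 ]
near,far edge [(np.float64(-0.0158), np.float64(0.4704), 46), (np.float64(-0.016), np.float64(0.4995), 45)]
near,far edge [(np.float64(0.5097), np.float64(0.5493), 6), (np.float64(-0.5527), np.float64(0.4252), 5)]
bottle 0.69 [[0.639 0.294 0.   ]]
bottle 0.36 [[ 0.468 -0.017  0.   ]]
bottle 0.83 [[0.629 0.306 0.   ]]
stand 0.64 [[0.497 0.39  0.   ]]
stand 0.65 [[0.505 0.397 0.   ]]
bottle box 171 216 190 254 [[0.614 0.365 0.19 ]] [[0.633 0.328 0.   ]]
bottle box 197 235 141 183 [[0.621 0.346 0.19 ]] [[0.608 0.299 0.   ]]
[(array([334.592, 220.92 ]), 0.51)] [(array([278.976, 241.4  ]), 0.78)]
orange 154 [193.6 280. ] [0.4  0.91]
(0.498, 0.395) [[194.0, 278.2], [190.3, 269.4]]
(0.5, 0.395) [[193.5, 277.6], [189.8, 268.8]]
(0.496, 0.397) [[193.7, 279.3], [190.0, 270.5]]
orange 45 [185.6 210. ] [-0.9  -0.44]
(0.498, 0.395) [[183.2, 209.4], [178.8, 207.1]]
(0.5, 0.395) [[183.2, 208.7], [178.9, 206.4]]
(0.496, 0.397) [[182.4, 210.1], [178.1, 207.8]]
```

Request:
carry_out:
  claw: [5,5,5,5,5,5,5,5,5,5,5,5,5,5]
  delta_pos:
    - [4.25,0.5,0]
    - [4.25,0.5,0]
    - [4.25,0.5,0]
    - [4.25,0.5,0]
    - [4.25,0.5,0]
    - [4.25,0.5,0]
    - [4.25,0.55,0]
    - [4.25,0.55,0]
    - [4.25,0.55,0]
    - [0,0,0]
    - [0,0,0]
    - [0,0,3.3]
    - [0,0,3]
    - [0,0,0]
  angular:
    - [0,0,0]
    - [0,0,0]
    - [0,0,0]
    - [0,0,0]
    - [0,0,0]
    - [0,0,0]
    - [0,0,0]
    - [0,0,0]
    - [0,0,0]
    - [0,0,-0.125]
    - [0,0,-0.125]
    - [0,0,0]
    - [0,0,0]
    - [0,0,0]

```text
clock: 16.65
position: [0.4964, 0.3929, 0.1642]
ee_rot: [-1.929, -2.478, 0.012]
force: [-0.2, -0.6, -1.0]
width: 0.54
gripper_force: 0.0
```

Run:
```python
from h import *
S=arm.get_image("scene");T=arm.get_image("top");s=arm.observe();print(s["position"],s["width"],R.from_rotvec(s["ee_rot"]).as_matrix().round(3).tolist())
print(proj(S,[s["position"],[.498,.395,.163]]).round(1).tolist())
cv2.imwrite("pics/g1.png",np.hstack([cv2.resize(S["frame"][230:330,150:250],(400,400),interpolation=cv2.INTER_CUBIC),cv2.resize(T["frame"][160:260,140:240],(400,400),interpolation=cv2.INTER_CUBIC)])[:,:,::-1])
```

```text
[0.49783949 0.39516782 0.1686583 ] 0.5479885640165384 [[-0.246, 0.969, -0.001], [0.969, 0.246, -0.001], [-0.0, -0.001, -1.0]]
[[189.7, 268.1], [190.3, 269.4]]
```

View pics/g1.png

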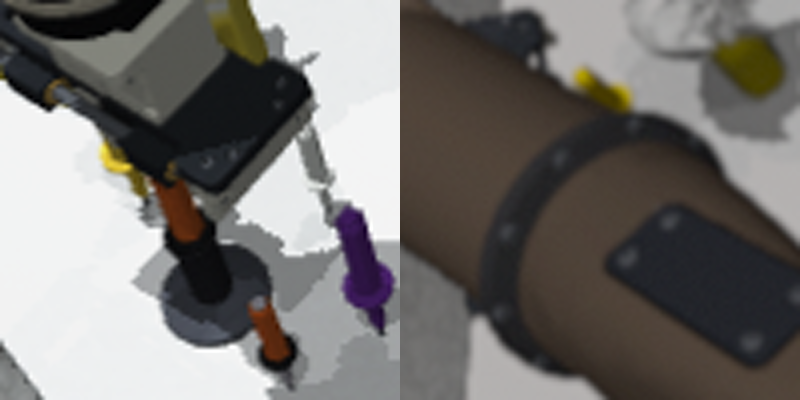

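The scene crop shows the grip's top at (170,185), right between the fingers, and everything else is clear. Descend and grip.

Request:
carry_out:
  claw: [5,5,5,5,0,0,0,0,0,0,0]
  delta_pos:
    - [0,0,2]
    - [0,0,2]
    - [0,0,2.3]
    - [0,0,0]
    - [0,0,0]
    - [0,0,0]
    - [0,0,0]
    - [0,0,0]
    - [0,0,0]
    - [0,0,0]
    - [0,0,0]
  angular:
    - [0,0,0]
    - [0,0,0]
    - [0,0,0]
    - [0,0,0]
    - [0,0,0]
    - [0,0,0]
    - [0,0,0]
    - [0,0,0]
    - [0,0,0]
    - [0,0,0]
    - [0,0,0]
  force: 35

```text
clock: 17.85
position: [0.4984, 0.3956, 0.1064]
ee_rot: [1.93, 2.479, 0.002]
force: [0.4, -1.0, 6.1]
width: 0.179
gripper_force: 35.0
```

Run:
```python
from h import *
F=[]
for i in range(5): arm.get_image("scene");s=arm.observe();F.append(s["force"])
print(s["clock"],s["position"],s["width"]*91.8,s["gripper_force"],np.mean(F,0),np.std(F,0),s["ft_torque"])
```

```text
18.1 [0.49845164 0.39551689 0.10640065] 16.41570126499081 34.998744735494256 [ 0.11070614 -0.71401346  6.12479983] [0.40089233 0.38816127 0.34489146] [-0.0918693  -0.11127856  0.00774239]
```

Gripped on the flats (16.4 mm). The collar is seated on the rim, so the tip is at z = 19 mm with the TCP at 106.4 mm. Lift straight out.

Request:
carry_out:
  claw: [0,0,0,0,0,0,0,0,0]
  delta_pos:
    - [0,0,-0.5]
    - [0,0,-3]
    - [0,0,-4]
    - [0,0,-4]
    - [0,0,-4]
    - [0,0,-1]
    - [0,0,0]
    - [0,0,0]
    - [0,0,0]
  angular:
    - [0,0,0]
    - [0,0,0]
    - [0,0,0]
    - [0,0,0]
    - [0,0,0]
    - [0,0,0]
    - [0,0,0.125]
    - [0,0,0.125]
    - [0,0,0]

```text
clock: 19.0
position: [0.4977, 0.3948, 0.27]
ee_rot: [2.226, 2.217, -0.002]
force: [-0.1, -0.1, -1.1]
width: 0.18
gripper_force: 35.0
```

Run:
```python
from h import *
F=[];W=[]
for i in range(4): S=arm.get_image("scene");s=arm.observe();F.append(s["force"])
T=arm.get_image("top")
print(s["clock"],s["position"],s["ee_rot"],s["width"]*91.8,s["gripper_force"],np.mean(F,0),s["ft_torque"])
t=s["position"]; Rm=R.from_rotvec(s["ee_rot"]).as_matrix();zt=Rm[:,2]
# predicted axis points: collar underside 25.4mm beyond TCP; tip 87.4
pr=np.array([t+zt*.0254,t+zt*.0654,t+zt*.0874]);print("pred collar,barrel end,tip",pr.round(4).tolist(),proj(S,pr).round(1).tolist())
for l in("tip","scriber"): print(l,[(np.round(np.array(d["centre"])*[640,400],1).tolist(),round(d["conf"],2)) for d in arm.place_of(l,S)])
u,v=proj(S,pr)[1].astype(int);cv2.imwrite("pics/h1.png",cv2.resize(S["frame"][v-35:v+35,u-45:u+45],(771,600),interpolation=cv2.INTER_CUBIC)[:,:,::-1]);print(u-45,v-35)
```

```text
19.2 [0.49782855 0.39502608 0.27016028] [-2.22037485e+00 -2.22233354e+00  1.62987165e-03] 16.380534692794342 34.99732805415988 [-0.3336982  -0.37802296 -0.93959689] [-0.03384061 -0.13144155 -0.00183952]
pred collar,barrel end,tip [[0.4978, 0.395, 0.2448], [0.4978, 0.395, 0.2048], [0.4978, 0.395, 0.1828]] [[181.7, 248.7], [186.1, 259.2], [188.4, 264.7]]
tip []
scriber [([244.4, 299.1], 0.79), ([181.6, 269.2], 0.78), ([183.1, 247.1], 0.49), ([228.8, 272.7], 0.49), ([332.6, 219.4], 0.47), ([202.7, 303.5], 0.2)]
141 224
```

View pics/h1.png

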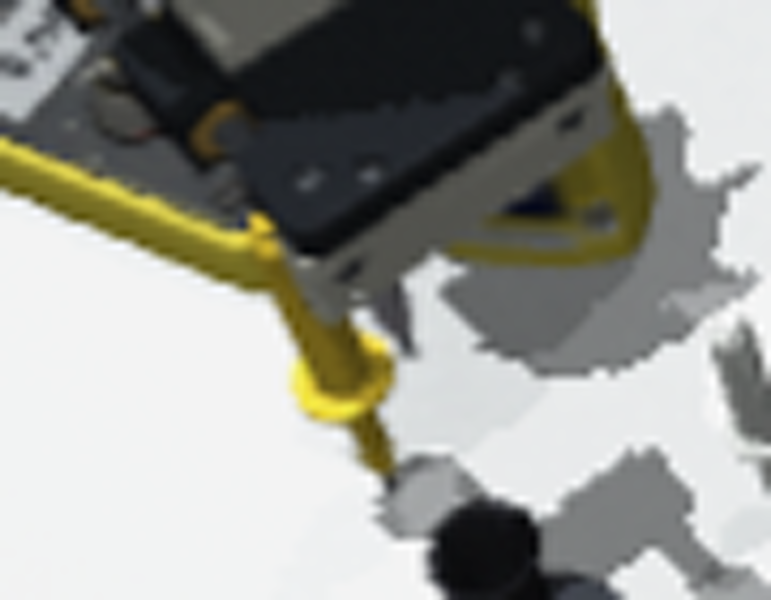

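The crop shows the scriber's barrel end and tip at about (390,300) to (408,352), within 1 px of the prediction, so it hangs true. Travel to the line's start, just off the edge.

Request:
carry_out:
  claw: [0,0,0,0,0,0,0,0,0,0,0,0,0,0,0,0,0]
  delta_pos:
    - [-4.3,-0.36,0]
    - [-4.3,-0.36,0]
    - [-4.3,-0.36,0]
    - [-4.3,-0.36,0]
    - [-4.4,-0.36,0]
    - [-4.4,-0.36,0]
    - [-4.4,-0.36,0]
    - [-4.4,-0.36,0]
    - [-4.3,-0.35,0]
    - [-4.3,-0.35,0]
    - [0,0,4]
    - [0,0,4]
    - [0,0,4]
    - [0,0,3]
    - [0,0,1]
    - [0,0,0]
    - [0,0,0]
  angular:
    - [0,0,0]
    - [0,0,0]
    - [0,0,0]
    - [0,0,0]
    - [0,0,0]
    - [0,0,0]
    - [0,0,0]
    - [0,0,0]
    - [0,0,0]
    - [0,0,0]
    - [0,0,0]
    - [0,0,0]
    - [0,0,0]
    - [0,0,0]
    - [0,0,0]
    - [0,0,0]
    - [0,0,0]

```text
clock: 21.05
position: [0.4623, -0.0386, 0.1119]
ee_rot: [2.223, 2.219, 0.002]
force: [-0.3, -0.4, -0.9]
width: 0.177
gripper_force: 35.0
```

```bash
cat > st.py <<'E'
from h import *
F=[];P=[]
for i in range(4): p=arm.get_image("scene");s=arm.observe();F.append(s["force"]);P.append(s["position"])
print(round(s["clock"],2),np.mean(P,0).round(5),s["ee_rot"].round(4),"F",np.mean(F,0).round(2),s["ft_torque"].round(3),s["width"])
E
python3 st.py
```

```text
21.25 [ 0.4625  -0.03867  0.11217] [2.2223 2.2178 0.0023] F [ 0.28 -0.07 -0.79] [-0.021 -0.06  -0.008] 0.18223187888503803
```

Request:
carry_out:
  claw: [0,0,0,0]
  delta_pos:
    - [0,0,0.48]
    - [0,0.25,0]
    - [0,0.25,0]
    - [0,0,0]
  angular:
    - [0,0,0]
    - [0,0,0]
    - [0,0,0]
    - [0,0,0]

```text
clock: 21.65
position: [0.4669, -0.0387, 0.106]
ee_rot: [2.224, 2.219, 0.001]
force: [-1.2, 0.2, -1.0]
width: 0.179
gripper_force: 35.0
```

```bash
python3 st.py
```

```text
21.85 [ 0.46643 -0.03871  0.10591] [-2.2237e+00 -2.2190e+00  2.0000e-04] F [-0.25 -0.16 -0.41] [-0.009 -0.108 -0.013] 0.17714215649831805
```

Request:
carry_out:
  claw: [0,0,0,0,0]
  delta_pos:
    - [0,0,-0.12]
    - [0,0.1,0]
    - [0,0.1,0]
    - [0,0,0]
    - [0,0,0]
  angular:
    - [0,0,0]
    - [0,0,0]
    - [0,0,0]
    - [0,0,0]
    - [0,0,0]

```text
clock: 22.35
position: [0.4683, -0.0388, 0.1071]
ee_rot: [-2.224, -2.219, 0.0]
force: [0.2, -0.3, -0.8]
width: 0.176
gripper_force: 35.0
```

```bash
python3 st.py
```

```text
22.55 [ 0.4683  -0.03876  0.1071 ] [ 2.2238e+00  2.2191e+00 -1.0000e-04] F [ 0.2   0.07 -1.03] [-0.029 -0.059  0.002] 0.17969230768359332
```

Request:
carry_out:
  claw: [0,0,0,0]
  delta_pos:
    - [0,0.05,0]
    - [0,0.05,0]
    - [0,0.05,0]
    - [0,0,0]
  angular:
    - [0,0,0]
    - [0,0,0]
    - [0,0,0]
    - [0,0,0]

```text
clock: 22.95
position: [0.4699, -0.0388, 0.1071]
ee_rot: [2.224, 2.219, -0.0]
force: [-1.0, -1.1, -1.5]
width: 0.175
gripper_force: 35.0
```

```bash
python3 st.py
```

```text
23.15 [ 0.46985 -0.03873  0.10712] [-2.2237 -2.2192  0.    ] F [-0.31 -0.21 -0.29] [ 0.03 -0.12  0.03] 0.1791529703643089
```

Request:
carry_out:
  claw: [0,0,0]
  delta_pos:
    - [0,0.05,0]
    - [0,0.03,0]
    - [0,0,0]
  angular:
    - [0,0,0]
    - [0,0,0]
    - [0,0,0]

```text
clock: 23.45
position: [0.4705, -0.0387, 0.1071]
ee_rot: [-2.224, -2.219, 0.0]
force: [-0.3, -0.2, -1.0]
width: 0.179
gripper_force: 35.0
```

```bash
python3 st.py
```

```text
23.65 [ 0.47053 -0.03876  0.10708] [-2.2237e+00 -2.2191e+00  2.0000e-04] F [-0.71  0.35 -0.57] [-0.024  0.085 -0.001] 0.17826843735194584
```

Request:
carry_out:
  claw: [0,0,0]
  delta_pos:
    - [0,0.03,0]
    - [0,0.03,0]
    - [0,0,0]
  angular:
    - [0,0,0]
    - [0,0,0]
    - [0,0,0]

```text
clock: 23.95
position: [0.471, -0.0388, 0.107]
ee_rot: [-2.224, -2.219, 0.001]
force: [-1.7, 0.7, -1.5]
width: 0.18
gripper_force: 35.0
```

```bash
python3 st.py
```

```text
24.15 [ 0.47098 -0.03877  0.10704] [-2.2236e+00 -2.2190e+00  6.0000e-04] F [-1.35 -0.12 -0.69] [-0.058  0.504  0.001] 0.17726843341148305
```

The tip is in contact with the edge (Fx −1.4 N, moment 0.5 N m). Ramp down onto the blank while starting the line.

Request:
carry_out:
  claw: [0,0,0,0,0,0]
  delta_pos:
    - [-0.1,0.01,0.05]
    - [-0.1,0.005,0.1]
    - [-0.1,0.002,0.1]
    - [-0.1,0.002,0.1]
    - [-0.1,0.002,0.08]
    - [0,0,0]
  angular:
    - [0,0,0]
    - [0,0,0]
    - [0,0,0]
    - [0,0,0]
    - [0,0,0]
    - [0,0,0]

```text
clock: 24.75
position: [0.4713, -0.0437, 0.1027]
ee_rot: [-2.224, -2.219, 0.0]
force: [-3.3, 1.6, 0.1]
width: 0.182
gripper_force: 35.0
```

```bash
python3 st.py
```

```text
24.95 [ 0.47134 -0.04377  0.10278] [ 2.2237e+00  2.2192e+00 -2.0000e-04] F [-2.78  1.57  0.48] [0.438 0.798 0.006] 0.1801106921923858
```

Request:
carry_out:
  claw: [0,0,0,0,0,0,0,0]
  delta_pos:
    - [-0.2,0.001,0]
    - [-0.3,0.003,0]
    - [-0.3,0.004,0]
    - [-0.3,0.004,0]
    - [-0.3,0.004,0]
    - [-0.3,0.004,0]
    - [-0.3,0.004,0]
    - [-0.3,0.004,0]
  angular:
    - [0,0,0]
    - [0,0,0]
    - [0,0,0]
    - [0,0,0]
    - [0,0,0]
    - [0,0,0]
    - [0,0,0]
    - [0,0,0]

```text
clock: 25.75
position: [0.4717, -0.0671, 0.1028]
ee_rot: [2.224, 2.219, -0.0]
force: [-3.2, 2.7, -0.2]
width: 0.176
gripper_force: 35.0
```

```bash
python3 st.py
```

```text
25.95 [ 0.47165 -0.06769  0.10282] [ 2.2241e+00  2.2179e+00 -1.1000e-03] F [-2.34 -0.05  0.74] [-0.23   0.696 -0.016] 0.17956793918002137
```

Request:
carry_out:
  claw: [0,0,0,0,0,0,0,0,0,0,0,0,0,0]
  delta_pos:
    - [-0.2,0.003,0]
    - [-0.3,0.004,0]
    - [-0.3,0.004,0]
    - [-0.3,0.004,0]
    - [-0.3,0.004,0]
    - [-0.3,0.004,0]
    - [-0.3,0.004,0]
    - [-0.3,0.004,0]
    - [-0.3,0.004,0]
    - [-0.3,0.004,0]
    - [-0.3,0.004,0]
    - [-0.3,0.004,0]
    - [-0.3,0.004,0]
    - [-0.3,0.004,0]
  angular:
    - [0,0,0]
    - [0,0,0]
    - [0,0,0]
    - [0,0,0]
    - [0,0,0]
    - [0,0,0]
    - [0,0,0]
    - [0,0,0]
    - [0,0,0]
    - [0,0,0]
    - [0,0,0]
    - [0,0,0]
    - [0,0,0]
    - [0,0,0]

```text
clock: 27.35
position: [0.4722, -0.108, 0.1029]
ee_rot: [2.224, 2.219, 0.0]
force: [-2.4, 2.6, -0.4]
width: 0.179
gripper_force: 35.0
```

```bash
python3 st.py
```

```text
27.55 [ 0.47214 -0.1086   0.10284] [ 2.2239e+00  2.2181e+00 -8.0000e-04] F [-1.98 -0.15  0.34] [-0.171  0.57  -0.002] 0.17998742378197452
```

Request:
carry_out:
  claw: [0,0,0,0,0,0,0,0,0,0,0,0,0,0,0,0]
  delta_pos:
    - [-0.2,0.004,0]
    - [-0.3,0.005,0]
    - [-0.3,0.005,0]
    - [-0.3,0.005,0]
    - [-0.3,0.005,0]
    - [-0.3,0.005,0]
    - [-0.3,0.005,0]
    - [-0.3,0.005,0]
    - [-0.3,0.005,0]
    - [-0.3,0.005,0]
    - [-0.3,0.005,0]
    - [-0.3,0.005,0]
    - [-0.3,0.005,0]
    - [-0.3,0.005,0]
    - [-0.3,0.005,0]
    - [-0.3,0.005,0]
  angular:
    - [0,0,0]
    - [0,0,0]
    - [0,0,0]
    - [0,0,0]
    - [0,0,0]
    - [0,0,0]
    - [0,0,0]
    - [0,0,0]
    - [0,0,0]
    - [0,0,0]
    - [0,0,0]
    - [0,0,0]
    - [0,0,0]
    - [0,0,0]
    - [0,0,0]
    - [0,0,0]

```text
clock: 29.15
position: [0.4732, -0.1554, 0.1029]
ee_rot: [2.223, 2.218, 0.0]
force: [-0.1, 0.4, -1.6]
width: 0.182
gripper_force: 35.0
```

```bash
python3 st.py
```

```text
29.35 [ 0.47309 -0.15567  0.10289] [2.2238 2.218  0.    ] F [-0.28 -0.09 -1.62] [-0.117  0.015  0.017] 0.17899863150769468
```

The tip has run off the outer edge of the blank. Draw back from the blade, lift, and check the line numerically.

Request:
carry_out:
  claw: [0,0,0,0,0,0,0,0]
  delta_pos:
    - [-0.1,-0.2,0]
    - [0,-0.2,0]
    - [0,0,-1]
    - [0,0,-3]
    - [0,0,-4]
    - [0,0,-4]
    - [0,0,-4.5]
    - [0,0,0]
  angular:
    - [0,0,0]
    - [0,0,0]
    - [0,0,0]
    - [0,0,0]
    - [0,0,0]
    - [0,0,0]
    - [0,0,0]
    - [0,0,0]

```text
clock: 30.15
position: [0.472, -0.1558, 0.2745]
ee_rot: [2.217, 2.213, 0.008]
force: [0.3, -0.2, -0.9]
width: 0.182
gripper_force: 35.0
```

```bash
python3 st.py
python3 - <<'E'
from h import *
S=arm.get_image("scene");print(edgefit(S))
o=ortho(S,.018,.44,.49,-.165,-.03,1000).astype(int)
# rows: mean colour vs perpendicular distance below the ruling edge, in 3 sections
for y0 in(-.045,-.06,-.08,-.10,-.12,-.14,-.148):
    c=int((-.03-y0)*1000);xs=[.4675,.4695,.4685]
    print(y0,[o[int((.49-x)*1000),c-2:c+3].mean(0).astype(int).tolist() for x in(.473,.472,.471,.470,.469,.468,.467,.465,.46)])
E
```

```text
30.35 [ 0.46913 -0.1557   0.26891] [-2.2229e+00 -2.2184e+00  1.4000e-03] F [-0.56 -0.   -1.25] [-0.036 -0.086  0.026] 0.18275035677303905
[(np.float64(-0.0178), np.float64(0.4702), 47), (np.float64(-0.0144), np.float64(0.4998), 47)]
-0.045 [[74, 79, 102], [44, 53, 95], [22, 37, 97], [14, 32, 105], [14, 34, 111], [14, 34, 111], [18, 37, 115], [18, 38, 115], [17, 37, 115]]
-0.06 [[50, 54, 79], [32, 41, 82], [22, 35, 95], [18, 35, 107], [17, 36, 114], [17, 36, 114], [17, 37, 115], [18, 37, 114], [18, 37, 114]]
-0.08 [[54, 59, 86], [33, 43, 89], [20, 36, 100], [15, 34, 109], [15, 35, 114], [15, 35, 114], [17, 37, 115], [18, 37, 114], [18, 37, 114]]
-0.1 [[37, 44, 81], [24, 36, 93], [19, 35, 105], [17, 36, 113], [17, 36, 116], [17, 36, 116], [17, 37, 116], [18, 37, 115], [17, 37, 114]]
-0.12 [[45, 55, 102], [25, 41, 109], [17, 37, 117], [18, 39, 124], [19, 41, 127], [19, 41, 127], [21, 42, 127], [21, 42, 126], [20, 41, 125]]
-0.14 [[35, 47, 103], [20, 38, 111], [17, 37, 119], [18, 40, 125], [19, 41, 127], [19, 41, 127], [20, 42, 126], [21, 42, 125], [20, 42, 126]]
-0.148 [[26, 40, 105], [15, 33, 108], [15, 35, 114], [18, 38, 115], [19, 38, 109], [19, 38, 109], [18, 35, 98], [16, 30, 83], [15, 27, 72]]
```

Request:
carry_out:
  claw: [0,0,0,0,0,0,0,0,0,0,0,0,0,0,0,0]
  delta_pos:
    - [4.6,0.24,0]
    - [4.6,0.24,0]
    - [4.6,0.24,0]
    - [4.6,0.24,0]
    - [4.6,0.24,0]
    - [4.6,0.24,0]
    - [4.6,0.24,0]
    - [4.6,0.24,0]
    - [4.6,0.24,0]
    - [4.6,0.24,0]
    - [4.6,0.24,0]
    - [4.5,0.24,0]
    - [0,0,0]
    - [0,0,0]
    - [0,0,0]
    - [0,0,0]
  angular:
    - [0,0,0]
    - [0,0,0]
    - [0,0,0]
    - [0,0,0]
    - [0,0,0]
    - [0,0,0]
    - [0,0,0]
    - [0,0,0]
    - [0,0,0]
    - [0,0,0]
    - [0,0,0]
    - [0,0,0]
    - [0,0,-0.125]
    - [0,0,-0.125]
    - [0,0,0]
    - [0,0,0]

```text
clock: 32.0
position: [0.4986, 0.3947, 0.2666]
ee_rot: [-1.934, -2.475, 0.003]
force: [-0.4, 0.4, -1.2]
width: 0.177
gripper_force: 35.0
```

```bash
python3 st.py
python3 - <<'E'
from h import *
S=arm.get_image("scene");T=arm.get_image("top");print("S",edgefit(S),"T",edgefit(T))
for p,zs in((S,"S"),(T,"T")):
    o=ortho(p,.018,.43,.49,-.17,-.03,1000).astype(int)
    # align rows to the edge slope and average along the line
    for ya,yb in((-.06,-.045),(-.145,-.06)):
        prof=[]
        for d in np.arange(-.002,.014,.001):
            prof.append(np.mean([o[int(round((.49-(.4712-.0148*(y-.010)-d))*1000)),int(round((-.03-y)*1000))] for y in np.arange(ya,yb,.001)],0).round(0).astype(int).tolist())
        print(zs,ya,prof)
E
```

```text
32.2 [0.49883 0.39469 0.2674 ] [ 1.9324e+00  2.4768e+00 -4.0000e-04] F [ 0.07  0.36 -1.06] [ 0.024 -0.108 -0.008] 0.17673445059047807
S [(np.float64(-0.0148), np.float64(0.4705), 46), (np.float64(-0.0167), np.float64(0.4995), 44)] T [(np.float64(-0.0143), np.float64(0.4705), 48), (np.float64(-0.0113), np.float64(0.5021), 45)]
S -0.06 [[101, 102, 115], [62, 67, 93], [33, 43, 85], [18, 32, 90], [15, 32, 99], [16, 34, 106], [17, 36, 108], [18, 36, 108], [17, 36, 108], [17, 36, 107], [17, 36, 107], [18, 36, 108], [18, 36, 108], [18, 36, 108], [18, 36, 108], [17, 36, 107]]
S -0.145 [[100, 100, 113], [64, 68, 93], [37, 45, 86], [21, 34, 90], [16, 33, 99], [16, 34, 107], [17, 36, 110], [18, 37, 111], [18, 37, 110], [18, 37, 110], [18, 37, 109], [18, 37, 109], [18, 37, 109], [18, 37, 109], [18, 37, 109], [18, 37, 109]]
T -0.06 [[123, 121, 134], [110, 109, 127], [98, 99, 120], [84, 87, 114], [71, 77, 110], [63, 71, 109], [56, 66, 108], [52, 63, 108], [52, 64, 109], [54, 66, 110], [54, 66, 110], [54, 66, 111], [55, 66, 111], [55, 66, 111], [55, 66, 110], [55, 66, 110]]
T -0.145 [[120, 116, 127], [105, 103, 118], [91, 90, 111], [73, 76, 106], [59, 66, 104], [49, 60, 104], [40, 54, 105], [36, 52, 106], [36, 53, 107], [37, 54, 109], [37, 55, 109], [38, 55, 109], [39, 56, 109], [39, 56, 110], [39, 56, 110], [39, 57, 110]]
```

Request:
carry_out:
  claw: [0,0,0,0,0,0,0,0,0]
  delta_pos:
    - [0.08,-0.02,0]
    - [0,0,4]
    - [0,0,4]
    - [0,0,1]
    - [0,0,0]
    - [0,0,1.5]
    - [0,0,1.5]
    - [0,0,1.5]
    - [0,0,0]
  angular:
    - [0,0,0]
    - [0,0,0]
    - [0,0,0]
    - [0,0,0]
    - [0,0,0]
    - [0,0,0]
    - [0,0,0]
    - [0,0,0]
    - [0,0,0]

```text
clock: 33.2
position: [0.4978, 0.3949, 0.1304]
ee_rot: [-1.93, -2.479, 0.005]
force: [0.1, 1.2, -0.9]
width: 0.181
gripper_force: 35.0
```

```bash
python3 st.py
```

```text
33.4 [0.49829 0.39595 0.13266] [1.9296e+00 2.4791e+00 1.2000e-03] F [-0.07 -0.01 -0.76] [-0.027 -0.103 -0.004] 0.17852967028742744
```

Request:
carry_out:
  claw: [0,0,0,0,0]
  delta_pos:
    - [0,0,1]
    - [0,0,1]
    - [0,0,0.55]
    - [0,0,0]
    - [0,0,0]
  angular:
    - [0,0,0]
    - [0,0,0]
    - [0,0,0]
    - [0,0,0]
    - [0,0,0]

```text
clock: 33.9
position: [0.4982, 0.3958, 0.1068]
ee_rot: [-1.93, -2.479, 0.001]
force: [0.1, -0.1, -1.2]
width: 0.177
gripper_force: 35.0
```

```bash
python3 st.py
```

```text
34.1 [0.49829 0.39583 0.10702] [-1.9297e+00 -2.4791e+00  4.0000e-04] F [ 0.1   0.13 -0.92] [ 0.017 -0.124  0.01 ] 0.18034447093377562
```

Request:
carry_out:
  claw: [0,0,2.5,2.5,5,5,5,5,5,5,5,5,5,5,5]
  delta_pos:
    - [0,0,0.06]
    - [0,0,0]
    - [0,0,0]
    - [0,0,0]
    - [0,0,0]
    - [0,0,0]
    - [0,0,0]
    - [0,0,-2]
    - [0,0,-3]
    - [0,0,-4]
    - [0,0,-4]
    - [0,0,-3]
    - [0,0,0]
    - [0,0,0]
    - [0,0,0]
  angular:
    - [0,0,0]
    - [0,0,0]
    - [0,0,0]
    - [0,0,0]
    - [0,0,0]
    - [0,0,0]
    - [0,0,0]
    - [0,0,0]
    - [0,0,0]
    - [0,0,0]
    - [0,0,0]
    - [0,0,0]
    - [0,0,0]
    - [0,0,0]
    - [0,0,0]

```text
clock: 35.6
position: [0.4981, 0.3953, 0.2654]
ee_rot: [-1.93, -2.479, 0.003]
force: [0.5, -0.5, -0.1]
width: 0.545
gripper_force: 0.0
```

```bash
python3 st.py
python3 - <<'E'
from h import *
S=arm.get_image("scene");T=arm.get_image("top");print("S",edgefit(S),"T",edgefit(T))
h=cv2.cvtColor(S["frame"],cv2.COLOR_RGB2HSV)[255:300,175:215]
m=((h[...,0]<15)&(h[...,1]>110)&(h[...,2]>40)).astype(np.uint8)
n,l,st,ce=cv2.connectedComponentsWithStats(m);k=1+np.argmax(st[1:,4]);print("orange",st[k],ce[k]+[175,255])
for l in("scriber","stand","mug","bottle","tape","lever_end","blade_knob"): print(l,[(np.round(np.array(d["centre"])*[640,400],1).tolist(),round(d["conf"],2)) for d in arm.place_of(l,S)[:3]])
# line: compare red over blank with the pre-line crop
b=cv2.imread("pics/bl.png")[:220,:,::-1].astype(int);a=ortho(S,.0235,.43,.54,-.18,.21,2000)
a=cv2.resize(a,(b.shape[1],220)).astype(int) if a.shape[:2]!=b.shape[:2] else a.astype(int)
for nm,im in(("before",b),("after",a)): print(nm,[im[r,520:700,0].mean().round(0) for r in range(130,160,2)])
E
```

```text
35.8 [0.49808 0.39538 0.26536] [-1.9293 -2.4789  0.0027] F [-0.29 -0.26  0.47] [ 0.014 -0.08  -0.025] 0.5458609429768657
S [(np.float64(-0.012), np.float64(0.4708), 46), (np.float64(-0.0157), np.float64(0.4996), 44)] T [(np.float64(-0.0131), np.float64(0.4707), 48), (np.float64(-0.0146), np.float64(0.5018), 45)]
orange [ 12  15  15  21 154] [194.36363636 280.72727273]
scriber [([281.4, 301.4], 0.74), ([242.9, 299.5], 0.69), ([229.1, 272.9], 0.65)]
stand [([204.2, 302.3], 0.6), ([197.3, 289.2], 0.29)]
mug [([418.5, 170.7], 0.6)]
bottle [([203.0, 247.3], 0.9)]
tape [([279.5, 302.8], 0.7), ([203.2, 304.0], 0.3)]
lever_end [([333.5, 220.2], 0.74)]
blade_knob [([278.6, 239.0], 0.83), ([419.5, 169.5], 0.31)]
before [np.float64(190.0), np.float64(173.0), np.float64(145.0), np.float64(109.0), np.float64(73.0), np.float64(42.0), np.float64(24.0), np.float64(17.0), np.float64(16.0), np.float64(16.0), np.float64(17.0), np.float64(18.0), np.float64(18.0), np.float64(18.0), np.float64(18.0)]
after [np.float64(185.0), np.float64(165.0), np.float64(134.0), np.float64(98.0), np.float64(62.0), np.float64(35.0), np.float64(20.0), np.float64(15.0), np.float64(16.0), np.float64(17.0), np.float64(18.0), np.float64(18.0), np.float64(18.0), np.float64(18.0), np.float64(18.0)]
```

```bash
python3 -c "
from cell import arm
print(arm.sign_off())"
```

```text
the job is handed in; nothing more can be done
None
```

I handed the job in at about 36 s: blade locked flush (lever pressed to 15 N), line drawn at 3 cm/s against the blade's edge, and scriber back upright in its stand. The scratch doesn't show in the camera images, so only the contact forces, which rose on the blank and fell at its outer edge, show that the line was drawn.

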